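Lock the plating turntable

ROBOT

A 6-joint arm with a two-finger parallel gripper is mounted at the origin on the work surface. World frame = base frame: x ahead of the robot, y to its left, z up, the work surface at z = 0. Lengths are in m, angles in rad, forces in N, time in s.
With the tool pointing down it reaches from about 0.35 to 0.775 m from the base axis. Payload 7.3 kg.
Tool frame: the origin (TCP) lies midway between the tips of the shut fingers; the grasp point (between the pads) lies 19 mm behind it; z points along the fingers, y is the line along which they close (so a half turn about z gives the same grasp; the last joint's range is limited). The gripper opens to 92 mm and grips with 3 to 60 N. Pads are 19 mm wide; open, the fingers measure 130 mm over their backs; the gripper's body (75 mm by 190 mm) begins 47 mm behind the grasp point.
Start: joints at [-1.473, 0.342, 1.524, -0, 1.275, -0.146], TCP at [0.127, -0.509, 0.227] pointing down, gripper open.
Joint ranges: [-2.53, 2.53], [-0.77, 2.02], [0.04, 2.7], [-1, 4.14], [0.28, 2.66], [-3.11, 3.11]. Speed limits (rad/s): [2.57, 2.57, 3.14, 3.14, 3.14, 3.14].

INTERFACE

Orientations are given as [roll, pitch, yaw] about the fixed x, y, z axes, in that order (R = Rz(yaw) Ry(pitch) Rx(roll)).
In Python, from cell import monitor, vision, workorder gives the robot as it stands.
- The arm moves only by the tool move_arm, never from a script. Its argument "rows" is a list of rows, each a list of 5 numbers: the shift along the world's x, y, z in mm, then the turn about the world's z in rad, then the closure, from -1 (fully open) to 1 (shut). A call has 1 to 12 rows; each row shifts and turns the commanded pose from where the row before left it; what a row does not reach is not made up. A row lasts 1/10 s, in which the tool goes at most 50 mm and 8.59 degrees, less where a joint would pass 70% of its speed; a pose out of reach is approached as far as the arm can. A call is refused whole if a number of a shift passes 50 or a number of a turn 0.15, either way. A call with a gripper value outside its range is refused whole. The fingers move at their own pace and stop on an object; "newtons" is the grip in N (left out, the last holds). Time passes only in rows, so rows that do not move let the fingers close. It gives the time, the measured TCP pose, the force, the opening and the grip force at its end, in the units of the state.
- monitor.observe(): the state, without advancing time (a new reading comes with each control period).
- vision.read_camera(name): name is "side" or "top"; returns the picture (400x640x3 uint8, red, green, blue); there is no depth.
- vision.get_calibration(name): a dict with "K" (3x3 intrinsics, pixels), "T" (4x4, takes a point from camera to world coordinates). Camera axes: x right, y up, looking along -z (the intrinsics and any distortion apply to the point x, -y, -z); pixel columns grow to the right and rows downward; lengths in m; the calibration is good to about 2 mm. A picture is of the moment at which its call begins. get_calibration takes no time and is no camera call.
- workorder.hand_in(): hands the job in; it is judged then, once.
The state is a dict: "time": time; "qpos": joint angles; "qvel": joint speeds; "joint_efforts": joint torques, N m; "tool_pos": TCP position; "tool_rot": TCP orientation; "contact_force": force on the tool from outside, world axes, zero at the start; "torque": the same for the moment, N m; "opening": finger opening in m; "grip_force": force on a finger pad.
Only numpy, scipy, OpenCV 4.12 (cv2) and the standard library are available. Lean on these libraries where they do the work, as an engineer would, in place of code of your own. Each camera call takes 0.05 s, during which the arm holds its last target. There are 200 camera calls.

TASK

Lock the plating turntable with the closed dish left on it: push the finger stud round until the slot in the disc lines up with the lock bar, then push the bar's thumb tab until the bar is fully home in the slot. Do not lift the dish or shift it off its place between the pegs, and leave the bottles and the stack of dishes alone.

Things in the scene. Friction and masses are not known exactly. Their poses are not given: they have to be found in the camera images.
- turntable: Hand-turned plating turntable with a heavy dark cast base, fixed on the bench. Origin: on the disc's axis at bench height; z up. The lock (bracket, guide strap, bar) stands on its -x side, from 85 to 146 mm from the axis; its +x axis is the direction in which the bar is pushed in, towards the disc's axis. The disc turns on top: 85 mm radius, 8 mm thick, its top face 54 mm above the bench. The lock's guide strap (96 to 110 mm from the axis, 34 mm wide) is 60 mm high.
- lock_disc (a joint): Angle of the bare-metal slotted locking disc about the vertical axis, rad, counter-clockwise from above positive. 0 (or any whole turn) is the slot in line with the bar. It turns without end either way, has no spring, drags lightly (about 1 N at the stud) and stays where it is left. One slot, 16 mm wide and 26 mm deep, is cut in from its rim.
- lock_bar (a joint): Travel of the lock bar, m: 0 drawn out, 0.028 fully home, where the tab stops against the guide strap. Steel flat 12 mm wide and 8 mm thick, level with the disc, with a half-round nose, which lies 6 mm off the disc's rim when drawn out and reaches 22 mm into the slot when home. No spring; it slides with about 2 N and stays where it is left. It strikes the disc's solid rim at 0.006 unless the slot is in line to within a few millimetres.
- slot (a point): Middle of the slot's mouth, on the disc's rim (85 mm from the axis), at the disc's top face. Turns with the disc.
- gate (a point): Fixed point on the turntable at the place where slot lies when the slot is in line with the bar (85 mm from the axis, on the bar's line, 54 mm above the bench).
- stud (a point): Centre of the top of the finger stud, an upright black pillar 12 mm in diameter (14 mm at its top 6 mm) and 24 mm tall, standing on the disc 70 mm from its axis, directly opposite the slot; its top is 78 mm above the bench. Turns with the disc.
- tab (a point): Centre of the outer face of the bar's upright thumb tab, the face to push on, 67 mm above the bench. The tab is a steel plate 26 mm wide, 26 mm tall (54 to 80 mm above the bench) and 8 mm thick, at the outer end of the bar; the face is 146 mm from the disc's axis when the bar is out and nothing stands behind it.
- dish: Closed petri dish, 90 mm in diameter, 15 mm tall, loose on the middle of the disc between three steel pegs 6 mm tall (46.5 to 52.5 mm from the axis) with 1.5 mm play; it turns along with the disc. Origin: centre of its underside (54 mm above the bench).
- dish_stack: Four closed petri dishes in a stack, 90 mm in diameter, 60 mm tall, standing on the bench beyond the turntable. Origin: centre of the underside.
- wash_bottle: White wash bottle with a yellow cap and spout, 52 mm in diameter, 118 mm tall to the top of its cap, with a thin spout above it to 150 mm, standing on the bench. Origin: centre of the underside.
- media_bottle: Clear glass media bottle with a cap, 56 mm in diameter, 105 mm tall, standing on the bench. Origin: centre of the underside.
Not all that is in view belongs to the job. There is more than one size of the turntable; the job needs the larger.

How it is judged:
On the way, in this order (a step that is already met when the one before it is completed fails the run):
1. the slot is in line with the lock bar (within 8 mm at the rim) while the bar is still out (horizontal distance between slot and gate below 0.008 m and value of joint lock_bar below 0.008 m), for 0.1 s.
2. the bar is home in the slot (value of joint lock_bar above 0.0255 m and horizontal distance between slot and gate below 0.005 m), for 0.2 s.
At the end, for the whole second after the job is handed in: The lock bar is home to within 2.5 mm of its full travel, with the slot in line to within 5 mm at the rim and the disc at rest; the dish lies flat on the disc within 5 mm of its centre; the stack and both bottles are within 20 mm of where they began (all of step 2 and angular speed of lock_disc below 0.05 rad/s and horizontal distance between dish and turntable below 0.005 m and z of dish in the frame of turntable between 0.051 and 0.057 m and angle between dish's own z axis and vertical below 0.06 rad and linear speed of dish below 0.02 m/s and distance of each of dish_stack, wash_bottle, media_bottle from where it was at the start of the episode below 0.02 m); the robot touches nothing.
It fails at once if the dish is lifted off the disc or tipped (z of dish in the frame of turntable above 0.06 m or angle between dish's own z axis and vertical above 0.12 rad).
It fails at once if the dish is shifted off its place between the pegs (horizontal distance between dish and turntable above 0.008 m).
It fails at once if the bar is forced into the solid rim of the disc (value of joint lock_bar above 0.012 m and horizontal distance between slot and gate above 0.01 m).
It fails at once if the stack of dishes or a bottle is lifted, knocked over or pushed away (distance of any of dish_stack, wash_bottle, media_bottle from where it was at the start of the episode above 0.03 m).
It also fails if it takes over 64 s, if anything falls off the work surface, if the arm or the gripper's body presses on something with over 40 N, if the wrist force passes 120 N, or if a joint passes its speed limit or range.

## Working session

There is one attempt and no reset: what is moved stays moved. The work goes in short steps, Python scripts to look and compute and a tool call to move; the robot and the scene stay as the last step left them, time stands still between calls to the robot, and variables do not carry over. Pictures are saved under pics/ and viewed, at most 10 in all, crops included, and the job is handed in when it is done.

Besides the shell and the picture viewer there is one more tool, called after "Request:" as name(argument=value, ...), one argument or row to a line, values as JSON. move_arm: Moves the arm, as the interface text tells. Its arguments: {"type":"object","properties":{"rows":{"type":"array","items":{"type":"array","items":{"type":"number"}}},"newtons":{"type":"number"}},"required":["rows"]}

```bash
mkdir -p pics; ls; python3 - <<'E'
from cell import monitor, vision
import cv2
for n in("top","side"):
    im=vision.read_camera(n); cv2.imwrite(f"pics/{n}0.png",im[:,:,::-1])
    c=vision.get_calibration(n); print(n,c)
print(monitor.observe())
E
```

```text
pics
top {'K': array([[416.92314791,   0.        , 317.33200492],
       [  0.        , 416.92314791, 201.22847812],
       [  0.        ,   0.        ,   1.        ]]), 'T': array([[-0.00737913,  0.98615221, -0.16567853,  0.48150024],
       [-0.99991038, -0.00542583,  0.01223922,  0.00164314],
       [ 0.01117079,  0.16575399,  0.98610386,  0.96705023],
       [ 0.        ,  0.        ,  0.        ,  1.        ]])}
side {'K': array([[425.15121888,   0.        , 317.79410479],
       [  0.        , 425.15121888, 197.04766991],
       [  0.        ,   0.        ,   1.        ]]), 'T': array([[-0.99416381,  0.07060732, -0.08156548,  0.5741012 ],
       [-0.10702568, -0.550493  ,  0.82795106,  0.74532546],
       [ 0.01355818,  0.83184859,  0.55483701,  0.59368379],
       [ 0.        ,  0.        ,  0.        ,  1.        ]])}
{'time': 0.1, 'qpos': array([-1.47299718e+00,  3.42705239e-01,  1.52488490e+00,  3.31173299e-05,
        1.27541712e+00, -1.45987521e-01]), 'qvel': array([ 7.50333555e-04, -1.60938425e-03, -1.75946523e-03, -9.54268784e-05,
       -6.04262431e-04,  1.35831072e-03]), 'joint_efforts': array([ 1.27343243e-03, -4.32003736e+01, -2.44694781e+01,  7.18529779e-02,
        5.25656564e-02, -5.68904352e-05]), 'tool_pos': array([ 0.12672729, -0.50911468,  0.22610015]), 'tool_rot': array([-3.14019771e+00, -2.37113726e-04,  2.43776837e-01]), 'contact_force': array([-0.93471362,  0.94578125, -0.14662106]), 'torque': array([ 0.0235712 , -0.01866166, -0.02783401]), 'grip_force': 0.0, 'opening': 0.09167116916206931}
```

View pics/top0.png

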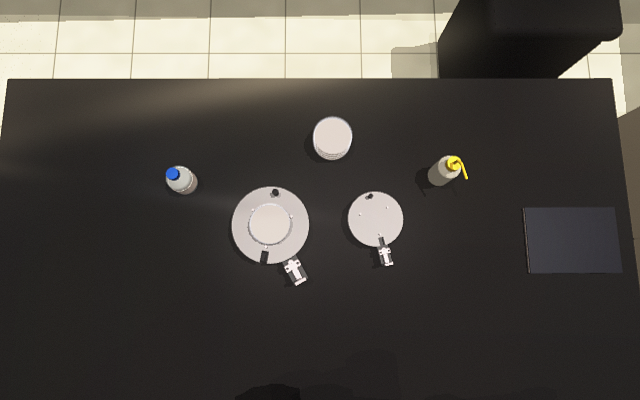

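View pics/side0.png

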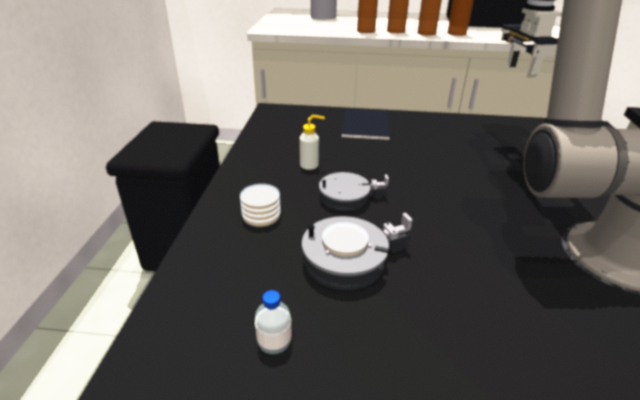

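The top view shows two turntables. The large one is at (270,225), with the dish on it, stud at (275,192), slot near (264,257) and lock at (294,270). The small bare one is at (376,219). The large one fits because its disc is bigger and carries the dish. I'll confirm with one enlarged crop and measure from it.

```bash
cat > h.py <<'E'
import numpy as np, cv2
from cell import vision, monitor
def ray(n,u,v,z):
    c=vision.get_calibration(n);K,T=c["K"],c["T"]
    d=T[:3,:3]@np.array([(u-K[0,2])/K[0,0],-(v-K[1,2])/K[1,1],-1.])
    return T[:3,3]+d*(z-T[2,3])/d[2]
def proj(n,p):
    c=vision.get_calibration(n);K,T=c["K"],c["T"]
    q=T[:3,:3].T@(np.array(p)-T[:3,3]); return K[0,0]*q[0]/-q[2]+K[0,2], K[1,1]*-q[1]/-q[2]+K[1,2]
def grab(n,f=None):
    im=vision.read_camera(n)[:,:,::-1].copy()
    if f: cv2.imwrite(f,im)
    return im
def crop(im,x0,y0,x1,y1,s,f): cv2.imwrite(f,cv2.resize(im[y0:y1,x0:x1],None,fx=s,fy=s,interpolation=cv2.INTER_CUBIC))
E
python3 - <<'E'
from h import *
im=cv2.imread("pics/top0.png"); crop(im,220,175,325,295,5,"pics/c0.png")
g=cv2.cvtColor(im,cv2.COLOR_BGR2GRAY)
m=(g>90).astype(np.uint8)
n,l,s,c=cv2.connectedComponentsWithStats(m)
for i in range(1,n):
    x,y,w,h,a=s[i]
    if a>15 and y>100 and x<600: print(s[i],c[i])
i=l[225,240]
P=max(cv2.findContours((l==i).astype(np.uint8),cv2.RETR_EXTERNAL,cv2.CHAIN_APPROX_NONE)[0],key=len)
e=cv2.fitEllipse(cv2.convexHull(P));print(e,ray("top",*e[0],.054))
W=np.array([ray("top",*p[0],.054)[:2] for p in P]);print(np.ptp(W,0))
E
```

```text
[ 313  116   40   44 1395] [331.95340502 137.54767025]
[428 155  40  31 739] [445.93504736 169.9255751 ]
[166 166  32  28 645] [181.09922481 179.53953488]
[ 231  186   78  100 5017] [271.79509667 227.82160654]
[ 348  191   56   75 2621] [375.94887448 221.49256009]
((275.28326416015625, 235.25987243652344), (78.84539794921875, 105.94187927246094), 152.88597106933594) [0.5598972  0.08288807 0.054     ]
[0.21721709 0.16914502]
```

View pics/c0.png

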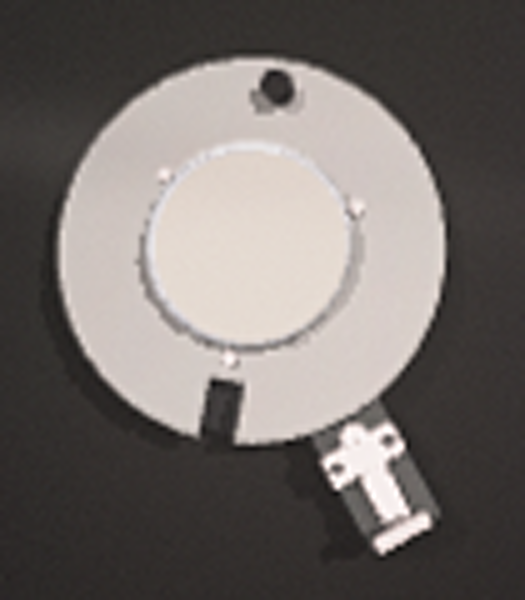

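The crop confirms the large turntable: dish between three pegs, stud at (275.4,191.8), slot mouth at (263.8,262.5), guide strap at (292.6,266), tab top at (300.6,281.8).

```bash
cat > geo.py <<'E'
from h import *
def centre(im):
    g=cv2.cvtColor(im,cv2.COLOR_BGR2GRAY); n,l,s,c=cv2.connectedComponentsWithStats((g>90).astype(np.uint8))
    P=max(cv2.findContours((l==l[225,240]).astype(np.uint8),cv2.RETR_EXTERNAL,cv2.CHAIN_APPROX_NONE)[0],key=len)[:,0]
    W=np.array([ray("top",*p,.054)[:2] for p in P])
    k=np.ones(len(W),bool)
    for _ in range(8):
        A=np.c_[2*W[k],np.ones(k.sum())]; a=np.linalg.lstsq(A,(W[k]**2).sum(1),rcond=None)[0]
        r=np.sqrt(a[2]+a[:2]@a[:2]); k=abs(np.hypot(*(W-a[:2]).T)-r)<.003
    return a[:2],r,k.sum()
E
python3 - <<'E'
from geo import *
C,r,n=centre(cv2.imread("pics/top0.png"));print("C",C,r,n)
for nm,u,v,z in(("stud",275.4,191.8,.078),("slot",263.8,262.5,.054),("strap",292.6,266,.06),("tabtop",300.6,281.8,.08),("dish",269,223.4,.069)):
    p=ray("top",u,v,z)[:2]; d=p-C; print(nm,p,np.hypot(*d),np.degrees(np.arctan2(d[1],d[0])))
for nm,u,v,z in(("stack",331.9,133,.06),("wash",454,163,.118),("media",173,174,.105)): print(nm,ray("top",u,v,z)[:2])
# side-view check
for p in ([*C,.054],):print(proj("side",p))
E
```

```text
C [0.57231521 0.08403537] 0.09041752070217787 33
stud [0.65210206 0.08137821] 0.07983107946001247 -1.9074251509418059
slot [0.50108037 0.10716385] 0.07489545336030316 162.01245387448046
strap [0.4930669  0.04457047] 0.0885311930710136 -153.52713842412481
tabtop [0.46007529 0.02684412] 0.12597078415767657 -152.99913007874582
dish [0.58434953 0.09536326] 0.016527133991815757 43.26801229615999
stack [ 0.79073201 -0.04383831]
wash [ 0.70418309 -0.29725672]
media [0.68631612 0.29531206]
(np.float64(350.5454812132005), np.float64(239.73603757597758))
```

```bash
cat > geo.py <<'E'
from h import *
def centre(im):
    g=cv2.cvtColor(im,cv2.COLOR_BGR2GRAY); n,l,s,c=cv2.connectedComponentsWithStats((g>90).astype(np.uint8))
    P=max(cv2.findContours((l==l[225,240]).astype(np.uint8),cv2.RETR_EXTERNAL,cv2.CHAIN_APPROX_NONE)[0],key=len)[:,0]
    P=P[P[:,1]<248]
    W=np.array([ray("top",*p,.054)[:2] for p in P])
    A=np.c_[2*W,np.ones(len(W))]; a=np.linalg.lstsq(A,(W**2).sum(1),rcond=None)[0]
    return a[:2],np.sqrt(a[2]+a[:2]@a[:2]),len(W)
E
python3 - <<'E'
from geo import *
C,r,n=centre(cv2.imread("pics/top0.png"));print("C",C,r,n)
for nm,u,v,z in(("stud",275.4,191.8,.078),("slot",263.8,262.5,.054),("strap",292.6,266,.06),("tabtop",300.6,281.8,.08),("dish",269.7,223.7,.069)):
    p=ray("top",u,v,z)[:2]; d=p-C; print(nm,p,np.hypot(*d),np.degrees(np.arctan2(d[1],d[0])))
E
```

```text
C [0.58481673 0.09501943] 0.08452674134672693 154
stud [0.65210206 0.08137821] 0.0686541856634675 -11.460631447944282
slot [0.50108037 0.10716385] 0.08461244241742666 171.74783565242308
strap [0.4930669  0.04457047] 0.10470496023089979 -151.19565751669032
tabtop [0.46007529 0.02684412] 0.14215590228155972 -151.34194433621093
dish [0.58368838 0.09384409] 0.0016292948821287109 -133.83148732537302
```

Everything matches the given sizes (disc r = 84.5, stud 69, tab 142 mm from the axis). The bar direction is about 28.7° and the stud is at about -11°, so the disc must turn about +40°. I'll straddle the stud tangentially.

Request:
move_arm(
  rows=[
    [33,36,0,-0.037,0.1],
    [33,36,0,-0.037,0.1],
    [33,36,0,-0.037,0.1],
    [33,36,0,-0.037,0.1],
    [33,36,0,-0.037,0.1],
    [33,36,0,-0.037,0.1],
    [33,36,0,-0.037,0.1],
    [33,36,0,-0.037,0.1],
    [33,36,0,-0.037,0.1],
    [33,36,0,-0.037,0.1],
    [33,36,0,-0.037,0.1],
    [33,36,0,-0.037,0.1],
  ],
  newtons=4,
)

```text
time: 1.3
tool_pos: [0.5237, -0.0756, 0.2265]
tool_rot: [3.141, 0.001, -0.201]
contact_force: [0.4, -1.7, -0.3]
opening: 0.0411
grip_force: 0.0
```

Request:
move_arm(
  rows=[
    [32,38,0,0,0.1],
    [32,38,0,0,0.1],
    [32,38,0,0,0.1],
    [32,42,0,0,0.1],
    [1,1,-40,0,0.1],
    [0,0,-40,0,0.1],
    [0,0,-20,0,0.1],
    [0,0,0,0,0.1],
  ],
)

```text
time: 2.1
tool_pos: [0.6476, 0.0774, 0.1223]
tool_rot: [3.14, 0.008, -0.2]
contact_force: [-0.4, 0.5, -0.7]
opening: 0.0412
grip_force: 0.0
```

```bash
python3 - <<'E'
from geo import *
im=grab("top"); crop(im,215,150,335,295,4,"pics/t1.png")
im2=grab("side"); crop(im2,250,120,450,300,4,"pics/s1.png")
E
```

```text
(no output)
```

View pics/s1.png

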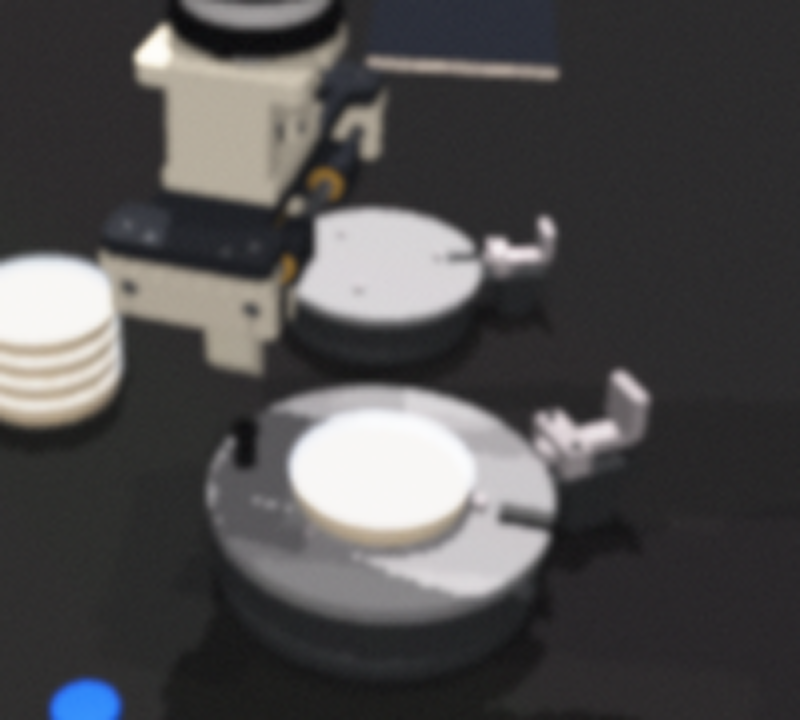

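The side view shows the near finger tip at crop (235,370), above and beside the stud at (245,440). The dish and pegs are clear of it. I'll go down around the stud.

Request:
move_arm(
  rows=[
    [2,2,-20,0,0.1],
    [0,0,-20,0,0.1],
    [0,0,-10,0,0.1],
    [0,0,-8,0,0.1],
    [0,0,0,0,0.1],
    [0,0,0,0,0.1],
  ],
)

```text
time: 2.8
tool_pos: [0.6527, 0.0792, 0.0698]
tool_rot: [-3.141, -0.002, -0.2]
contact_force: [0.5, 0.7, 0.2]
opening: 0.0413
grip_force: 0.0
```

```bash
python3 - <<'E'
from geo import *
print(monitor.observe()["tool_pos"])
im2=grab("side"); crop(im2,270,170,410,280,5,"pics/s2.png")
E
```

```text
[0.65270988 0.07923781 0.06982513]
```

View pics/s2.png

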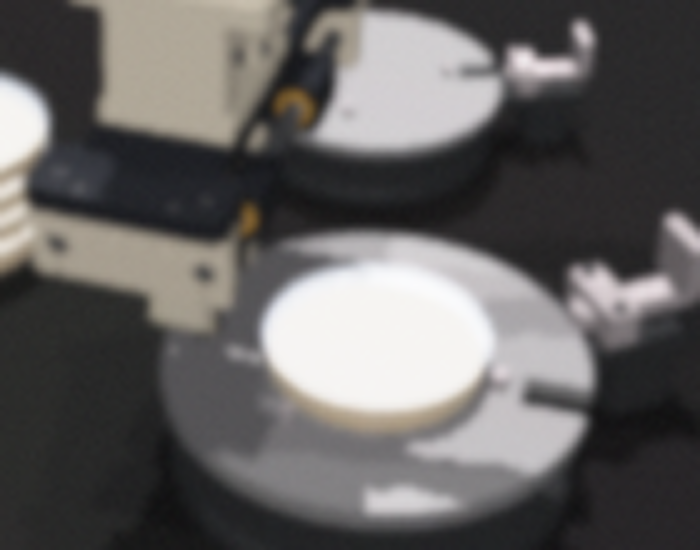

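The finger (tip at (185,325) in the crop) stands in front of the stud, with the dish clear. I'll lower 6 mm and close lightly.

Request:
move_arm(
  rows=[
    [0,2,-6,0,0.4],
    [0,0,0,0,0.6],
    [0,0,0,0,0.8],
    [0,0,0,0,0.8],
    [0,0,0,0,0.8],
    [0,0,0,0,0.8],
  ],
  newtons=4,
)

```text
time: 3.45
tool_pos: [0.6521, 0.0814, 0.0628]
tool_rot: [-3.142, -0.0, -0.2]
contact_force: [0.7, 0.2, 0.8]
opening: 0.0124
grip_force: 4.0
```

```bash
python3 - <<'E'
import numpy as np
C=np.array([.5848,.0950]); a=np.radians(np.linspace(-11.4,28.7,13)); P=C+.0690*np.c_[np.cos(a),np.sin(a)]
print(np.round(np.diff(P,axis=0)*1000,1).tolist(), P[-1], a[1]-a[0])
E
```

```text
[[0.7, 4.0], [0.4, 4.0], [0.2, 4.0], [-0.0, 4.0], [-0.3, 4.0], [-0.5, 4.0], [-0.7, 4.0], [-1.0, 3.9], [-1.2, 3.8], [-1.4, 3.8], [-1.6, 3.7], [-1.8, 3.6]] [0.64532309 0.12813542] 0.05832308583747717
```

Request:
move_arm(
  rows=[
    [0.7,4,0,0.0583,0.8],
    [0.4,4,0,0.0583,0.8],
    [0.2,4,0,0.0583,0.8],
    [0,4,0,0.0583,0.8],
    [-0.3,4,0,0.0583,0.8],
    [-0.5,4,0,0.0583,0.8],
    [-0.7,4,0,0.0583,0.8],
    [-1,3.9,0,0.0583,0.8],
    [-1.2,3.8,0,0.0583,0.8],
    [-1.4,3.8,0,0.0583,0.8],
    [-1.6,3.7,0,0.0583,0.8],
    [-1.8,3.6,0,0.0583,0.8],
  ],
)

```text
time: 4.65
tool_pos: [0.6447, 0.1279, 0.0628]
tool_rot: [3.141, 0.001, 0.502]
contact_force: [-1.1, -1.6, 0.8]
opening: 0.0126
grip_force: 4.0
```

Request:
move_arm(
  rows=[
    [0,0,0,0,0.8],
    [0,0,0,0,0.8],
  ],
)

```text
time: 4.85
tool_pos: [0.6445, 0.1281, 0.0628]
tool_rot: [-3.141, 0.001, 0.498]
contact_force: [-1.7, -0.4, 1.9]
opening: 0.0123
grip_force: 4.0
```

Request:
move_arm(
  rows=[
    [0,0,0,0,0.5],
    [0,0,0,0,0.1],
    [0,0,0,0,0.1],
    [0,0,20,0,0.1],
    [0,0,40,0,0.1],
    [0,0,40,0,0.1],
    [-40,-22,0,0,0.6],
    [-40,-22,0,0,1],
    [-40,-22,0,0,1],
    [-40,-22,0,0,1],
    [-40,-22,0,0,1],
    [-14,-8,0,0,1],
  ],
)

```text
time: 6.05
tool_pos: [0.4273, 0.0091, 0.1627]
tool_rot: [-3.141, 0.002, 0.498]
contact_force: [0.3, 0.6, -0.3]
opening: 0.0011
grip_force: 0.0
```

```bash
python3 - <<'E'
from geo import *
print(monitor.observe()["tool_pos"],monitor.observe()["opening"])
im=grab("top"); crop(im,220,165,340,315,4,"pics/t3.png")
E
```

```text
[0.42732375 0.00906932 0.16272433] 0.0010653206778105694
```

View pics/t3.png

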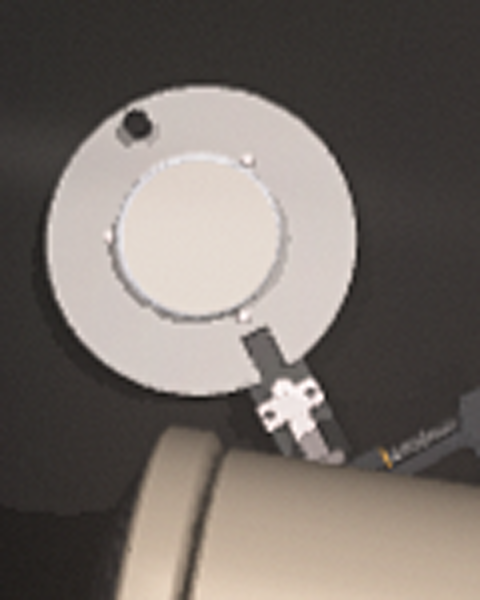

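The slot (crop centre (262,350)) is in line with the bar (nose (285,385), tab (328,460)). The dish is still centred between its pegs and the bar is out. I'll go down behind the tab and push along 28.7°.

Request:
move_arm(
  rows=[
    [0,0,-45,0,1],
    [0,0,-35,0,1],
    [0,0,-15,0,1],
    [0,0,0,0,1],
    [4.4,2.4,0,0,1],
    [4.4,2.4,0,0,1],
    [4.4,2.4,0,0,1],
    [4.4,2.4,0,0,1],
    [2.6,1.4,0,0,1],
    [2.6,1.4,0,0,1],
    [2.6,1.4,0,0,1],
    [0,0,0,0,1],
  ],
)

```text
time: 7.3
tool_pos: [0.4565, 0.0241, 0.0677]
tool_rot: [3.142, -0.0, 0.499]
contact_force: [-0.8, 0.2, 0.4]
opening: 0.0004
grip_force: 0.0
```

Request:
move_arm(
  rows=[
    [2.6,1.4,0,0,1],
    [2.6,1.4,0,0,1],
    [2.6,1.4,0,0,1],
    [0,0,0,0,1],
  ],
)

```text
time: 7.7
tool_pos: [0.4644, 0.0283, 0.0677]
tool_rot: [3.142, -0.0, 0.499]
contact_force: [-0.9, 0.5, -0.5]
opening: 0.0004
grip_force: 0.2
```

```bash
python3 - <<'E'
from geo import *
s=monitor.observe();print(s["tool_pos"],s["contact_force"])
im2=grab("side"); crop(im2,290,150,430,270,5,"pics/s4.png")
E
```

```text
[0.46443683 0.02833721 0.06766238] [-0.88010179  0.51943752 -0.5301489 ]
```

View pics/s4.png

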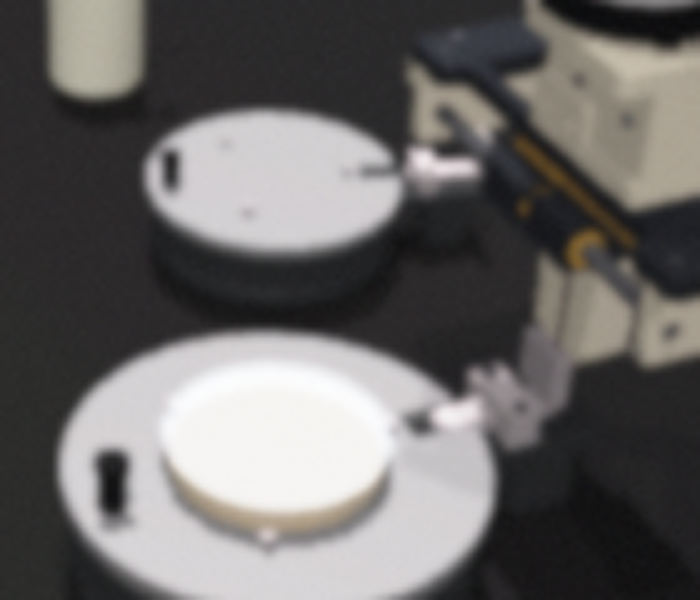

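The bar is sliding into the slot (nose near (440,415)), with the tab at (548,365) a few mm off the strap. I'll keep going until it stops.

Request:
move_arm(
  rows=[
    [2.6,1.4,0,0,1],
    [2.6,1.4,0,0,1],
    [1.8,1,0,0,1],
    [0,0,0,0,1],
  ],
)

```text
time: 8.15
tool_pos: [0.4711, 0.0319, 0.0677]
tool_rot: [3.142, 0.0, 0.5]
contact_force: [-1.9, -1.1, -0.4]
opening: 0.0006
grip_force: 1.1
```

Request:
move_arm(
  rows=[
    [1.8,1,0,0,1],
    [1.8,1,0,0,1],
    [0,0,0,0,1],
  ],
)

```text
time: 8.45
tool_pos: [0.4711, 0.0321, 0.0676]
tool_rot: [-3.14, 0.008, 0.501]
contact_force: [-14.1, -13.3, 11.4]
opening: 0.0007
grip_force: 9.5
```

The tab has hit its stop, with about 20 N. I'll back off, rise and check.

Request:
move_arm(
  rows=[
    [-5,-3,0,0,1],
    [-15,-8,0,0,1],
    [-30,-16,0,0,1],
    [-20,-10,40,0,1],
    [0,0,45,0,1],
    [0,-40,30,0,1],
    [0,-45,0,0,1],
    [0,-45,0,0,1],
    [0,-45,0,0,1],
    [0,-45,0,0,1],
    [0,0,0,0,1],
  ],
)

```text
time: 9.55
tool_pos: [0.4054, -0.2281, 0.183]
tool_rot: [3.138, -0.001, 0.494]
contact_force: [0.4, 0.3, -0.4]
opening: 0.0004
grip_force: 0.0
```

```bash
python3 - <<'E'
from geo import *
s=monitor.observe();print(s["tool_pos"],s["contact_force"])
im=grab("top"); im2=grab("side")
a=cv2.resize(im[175:295,220:325],None,fx=4,fy=4,interpolation=cv2.INTER_CUBIC); b=cv2.resize(im2[190:310,290:385+40],None,fx=2.7,fy=2.7,interpolation=cv2.INTER_CUBIC)
o=np.zeros((480,420+b.shape[1],3),np.uint8); o[:,:420]=a; o[:b.shape[0],420:]=b; print(o.shape); cv2.imwrite("pics/f5.png",o)
E
```

```text
[ 0.40537518 -0.22813276  0.18296467] [ 0.4109798   0.30582606 -0.36547155]
(480, 784, 3)
```

View pics/f5.png

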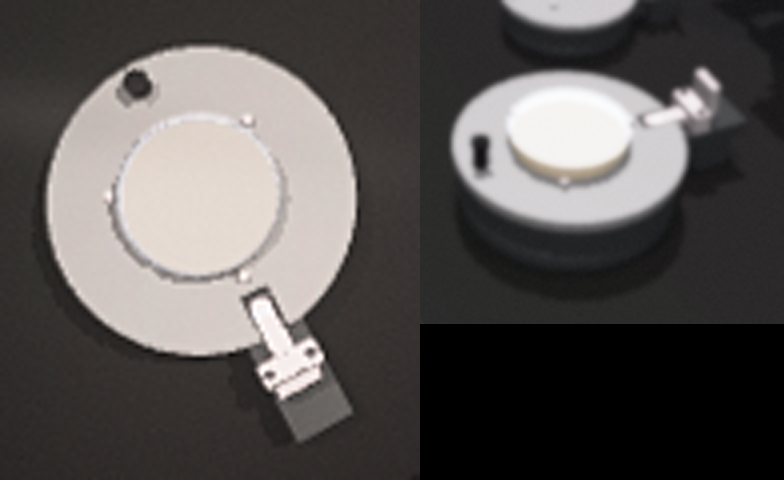

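The tab sits against the strap at (298,380) and the nose is almost at the slot's end at (258,297). The dish is flat between its pegs and the arm is clear.

```bash
python3 -c "
from cell import workorder
print(workorder.hand_in())"
```

```text
the job is handed in; nothing more can be done
None
```

The larger turntable is locked: the bar is fully home in the slot, the closed dish is still flat between its pegs, the bottles and the stack were not touched, and the job has been handed in (no verdict was returned).

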